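# Set out the slide-staining row

## Robot

A 6-joint arm with a two-finger parallel gripper is mounted at the origin on the work surface. World frame = base frame: x ahead of the robot, y to its left, z up, the work surface at z = 0. Lengths are in m, angles in rad, forces in N, time in s.
With the tool pointing down it reaches from about 0.375 to 0.9 m from the base axis. Payload 3.1 kg.
Tool frame: the origin (TCP) lies between the finger pads; the fingertips stand 25 mm ahead of it and the grasp point (between the pads) lies 6 mm ahead of it (bot.nose_length is the distance from the TCP to the fingertips, in m); z points along the fingers, y is the direction in which the jaws open and shut (so a half turn about z gives the same grasp; the last joint's range is limited). The gripper opens to 87 mm and grips with 3 to 60 N. Pads are 19 mm wide; open, the fingers measure 117 mm over their backs; the gripper's body (75 mm by 190 mm) begins 51 mm behind the grasp point.
Start: joints at [1.05, 0.527, 1.433, -0, 1.181, -0.178], TCP at [0.21, 0.589, 0.248] pointing down, gripper open.
Joint ranges: [-3.08, 3.08], [-0.75, 2.2], [0.22, 2.44], [-1.43, 4.57], [0, 2.65], [-2.85, 2.85]. Speed limits (rad/s): [2.79, 2.79, 3.14, 3.14, 3.14, 3.14].

## Interface

Orientations are given as a rotation vector (axis times angle).
In Python, from cell import bot gives the robot as it stands. The module is installed in compiled form; this text tells all that it offers.
- The arm moves only by the tool servo_tool, never from a script. Its argument "plan" is a list of rows, each a list of 7 numbers: the shift along the tool's x, y, z in cm, then the turn, a rotation vector about the tool's x, y, z in rad, then the closure, from -1 (fully open) to 1 (shut). A call has 1 to 20 rows; each row is the pose to reach, as a shift and turn from the pose measured when the call began, along the tool's axes at that moment; what a row does not reach only later rows make up. A row lasts 1/10 s, in which the tool goes at most 50 mm and 8.59 degrees, less where a joint would pass 70% of its speed; a pose out of reach is approached as far as the arm can. A call with a gripper value outside its range is refused whole. The fingers move at their own pace and stop on an object; "force" is the grip in N (left out, the last holds). Time passes only in rows, so rows that repeat a pose let the fingers close. It gives the time, the measured TCP pose, the force and the opening at its end, in the units of the state.
- bot.state(): the state, without advancing time (a new reading comes with each control period).
- bot.capture(name): name is "scene" or "top"; returns (picture, depth): 420x560x3 uint8, red, green, blue; 420x560 float32, m along the optical axis (not along the pixel's ray), 0 where there is no reading.
- bot.camera_info(name): a dict with "camera_matrix" (3x3 intrinsics, pixels), "eye" and "orientation" of the camera in the world. Camera axes: x right, y down, z forward; pixel columns grow to the right and rows downward; lengths in m; the calibration is good to about 2 mm. A picture is of the moment at which its call begins. camera_info takes no time and is no camera call.
- bot.finish_job(): hands the job in, once; it reports no verdict.
The state is a dict: "time_s": time; "joint_positions": joint angles; "joint_vel": joint speeds; "joint_torque": joint torques, N m; "ee_pos": TCP position; "orientation": TCP orientation; "force": force on the tool from outside, world axes, zero at the start; "ft_torque": the same for the moment, N m; "opening": finger opening in m.
Only numpy, scipy, OpenCV 4.12 (cv2) and the standard library are available. Lean on these libraries where they do the work, as an engineer would, in place of code of your own. Each camera call takes 0.05 s, during which the arm holds its last target.

## Task

Set out the staining row on the three white tiles: the amber bottle on the end tile next to the tube rack, the square glass staining jar on the middle tile, and the open round beaker on the end tile away from the rack, each upright and centred on its tile. Once the jar stands on its tile, set the knobbed lid on top of it, centred and square with the jar so that it covers the mouth. Leave the capped sample cup and the flat slide case where they are.

Things in the scene. Friction and masses are not known exactly. Their poses are not given: they have to be found in the camera images.
- tile_mid: Middle one of three equal white square tiles, 84 x 84 mm and 8 mm thick, fixed on the bench in a nearly straight row. Origin: centre of its underside (top is 8 mm above). Its y axis runs along the row, z up. The row stands farther from the robot than the loose things, turned by up to about 12 degrees.
- tile_a: End tile about 130 mm from the middle one on its +y side (the robot's left); otherwise the same tile. Origin: centre of its underside.
- tile_b: End tile about 130 mm from the middle one on its -y side (the robot's right); otherwise the same tile. Origin: centre of its underside.
- tube_rack: White lattice tube rack, 100 mm (x) by 80 mm (y, along the row), 62 mm high, holding capped glass tubes that reach 95 mm. Fixed on the bench in line with the tiles, about 135 mm beyond one of the two end tiles, at either end of the row. A low slide-warming plate 110 x 90 x 29 mm stands likewise at the other end. Origin: centre of its underside.
- bottle_mid (a point): Centre of the loose amber glass bottle with black screw cap, about 0.16 kg: round body 48 mm across for the lowest 56 mm, 86 mm high with the cap (cap 31 mm across, top 18 mm). The point is on its axis, 43 mm above its underside; z up.
- jar_mid (a point): Centre of the loose square staining jar, clear glass, open at the top, with white slides standing inside (below the rim), about 0.26 kg: 60 x 60 mm outside, 80 mm high, wall 4 mm. The point is 40 mm above its underside; x and y square to its sides, z up.
- beaker_mid (a point): Centre of the loose open round white plastic beaker, about 80 g: straight sides, 60 mm across, 70 mm high, wall 3 mm. The point is on its axis, 35 mm above its underside; z up.
- lid_mid (a point): Loose grey lid of the jar, about 60 g: square flat plate 68 x 68 mm, 6 mm thick and flat underneath, with an upright round knob 18 mm across and 30 mm high in its centre (36 mm high in all). The point is on the knob's axis, 18 mm above its underside, 18 mm below the top of the knob; x and y square to its sides, z up.
- cup_mid (a point): Bystander, to be left alone: small loose sample cup with white screw cap, 50 mm across, 46 mm high. The point is its centre, 23 mm up.
- case_mid (a point): Bystander, to be left alone: flat loose closed slide case, grey with white cover, 86 x 52 mm, 22 mm high. The point is its centre, 11 mm up. It, the cup and the four loose task things stand on the bench in any order in an arc between the robot and the tiles, at least about 100 mm apart centre to centre.
Not all that is in view belongs to the job. Leave any blue or red look-alike of the tube_rack alone.

How it is judged:
On the way, in this order (a step that is already met when the one before it is completed fails the run):
1. the jar stands on the middle tile (horizontal distance between jar_mid and tile_mid below 0.012 m and height (world z) of jar_mid between 0.043 and 0.053 m and angle between jar_mid's own z axis and vertical below 0.1 rad), for 0.2 s.
2. the lid is on the jar, centred and square, on the middle tile (all of step 1 and horizontal distance between lid_mid and jar_mid below 0.008 m and z of lid_mid in the frame of jar_mid between 0.054 and 0.062 m and angle between lid_mid's own z axis and vertical below 0.08 rad and (angle between the x axis of lid_mid and the x axis of jar_mid, either way round below 0.2 rad or angle between the x axis of lid_mid and the y axis of jar_mid, either way round below 0.2 rad)), for 0.2 s.
At the end, for the whole second after the job is handed in: Jar upright on the middle tile, bottle on the end tile next to the rack, beaker on the other: each within 12 mm of the tile's centre, 5 mm in height, tilt under 0.1 rad. Lid flat on the jar's rim (4 mm in height, 0.08 rad), within 8 mm of centre and 0.2 rad of square (all of step 2 and ((horizontal distance between tube_rack and tile_a below 0.2 m and horizontal distance between bottle_mid and tile_a below 0.012 m and height (world z) of bottle_mid between 0.046 and 0.056 m and angle between each of bottle_mid, beaker_mid's own z axis and vertical below 0.1 rad and horizontal distance between beaker_mid and tile_b below 0.012 m and height (world z) of beaker_mid between 0.038 and 0.048 m) or (horizontal distance between tube_rack and tile_b below 0.2 m and horizontal distance between bottle_mid and tile_b below 0.012 m and height (world z) of bottle_mid between 0.046 and 0.056 m and angle between each of bottle_mid, beaker_mid's own z axis and vertical below 0.1 rad and horizontal distance between beaker_mid and tile_a below 0.012 m and height (world z) of beaker_mid between 0.038 and 0.048 m))); the robot touches nothing.
It fails at once if the sample cup is displaced by more than 25 mm (distance of cup_mid from where it was at the start of the episode above 0.025 m).
It fails at once if the slide case is displaced by more than 25 mm (distance of case_mid from where it was at the start of the episode above 0.025 m).
It also fails if it takes over 102 s, if anything falls off the work surface, if the arm or the gripper's body presses on something with over 40 N, if the wrist force passes 120 N, or if a joint passes its speed limit or range.

## Working session

There is one attempt and no reset: what is moved stays moved. The work goes in short steps, Python scripts to look and compute and a tool call to move; the robot and the scene stay as the last step left them, time stands still between calls to the robot, and variables do not carry over. Pictures are saved under pics/ and viewed, and the job is handed in when it is done.

Besides the shell and the picture viewer there is one more tool, called as name([rows], argument=value, ...), one row to a line, values as JSON. servo_tool: Moves the arm, as the interface text tells. Its arguments: {"type":"object","properties":{"plan":{"type":"array"},"force":{"type":"number"}},"required":["plan"]}

```bash
mkdir -p pics; cat > h.py <<'E'
import numpy as np, cv2
from scipy.spatial.transform import Rotation as R
from cell import bot
def cam(n):
    i=bot.camera_info(n); K=np.array(i["camera_matrix"]); o=np.array(i["orientation"]); 
    Rm=R.from_rotvec(o).as_matrix() if o.shape==(3,) else o
    return K,np.array(i["eye"]),Rm
def ray(n,u,v,z):
    K,e,Rm=cam(n); d=Rm@np.linalg.inv(K)@np.array([u,v,1.0]); return e+d*(z-e[2])/d[2]
def proj(n,p):
    K,e,Rm=cam(n); q=K@(Rm.T@(np.array(p)-e)); return q[:2]/q[2]
def cloud(n,dep):
    K,e,Rm=cam(n); v,u=np.indices(dep.shape); d=np.stack([(u-K[0,2])/K[0,0],(v-K[1,2])/K[1,1],np.ones_like(dep)],-1)*dep[...,None]
    return d@Rm.T+e
E
python3 - <<'E'
from h import *
for n in("scene","top"):
    p,d=bot.capture(n); cv2.imwrite(f"pics/{n}0.png",p[...,::-1]); np.savez(f"{n}0.npz",p=p,d=d)
    print(n,bot.camera_info(n),d.min(),d.max())
print(bot.state())
E
```

```text
scene {'camera_matrix': array([[452.52468231,   0.        , 269.51590865],
       [  0.        , 452.52468231, 216.79083784],
       [  0.        ,   0.        ,   1.        ]]), 'eye': array([ 1.65339389, -0.30698168,  0.90020363]), 'orientation': array([-1.71077193, -1.55438656,  0.78094502])} 0.0 3.6440818
top {'camera_matrix': array([[523.01344791,   0.        , 277.28751393],
       [  0.        , 523.01344791, 212.4773747 ],
       [  0.        ,   0.        ,   1.        ]]), 'eye': array([ 0.20243586, -0.17475053,  1.38776908]), 'orientation': array([-2.0862285 ,  2.11183629, -0.2364606 ])} 0.0 2.4478183
{'time_s': 0.1, 'joint_positions': array([ 1.04950276e+00,  5.28359158e-01,  1.43371726e+00, -2.37902992e-05,
        1.18142328e+00, -1.78522564e-01]), 'joint_vel': array([ 0.0018642 , -0.00160396, -0.00293899,  0.00032425,  0.00198647,
        0.000414  ]), 'joint_torque': array([-6.36404238e-04, -4.40985131e+01, -1.77150267e+01,  6.34556869e-02,
        5.33849804e-02, -4.31510171e-05]), 'ee_pos': array([0.20975498, 0.5881263 , 0.24669618]), 'orientation': array([-5.35669245e-01, -3.09494385e+00,  2.82533661e-03]), 'force': array([-0.28789861, -0.29610945,  0.16812712]), 'ft_torque': array([0.05563639, 0.03343614, 0.00411962]), 'opening': 0.08683237898273004}
```

View pics/scene0.png

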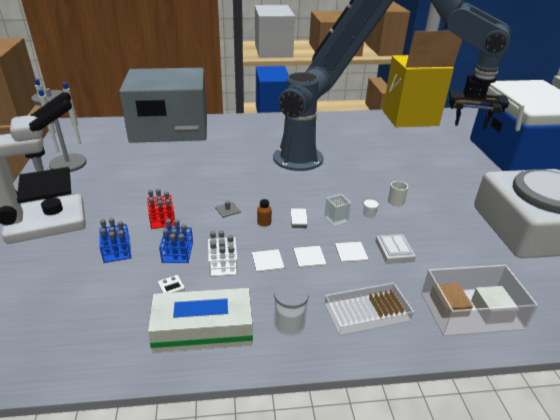

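View pics/top0.png

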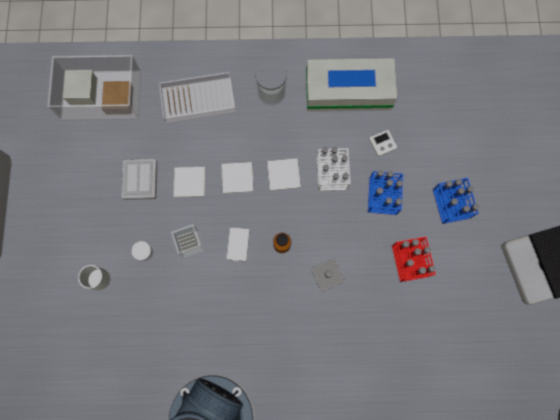

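Top view: the white rack is at (334,168), beside the right-hand tile (284,174), which is tile_b. Look-alikes:
- **Rack:** blue at (385,192) and (456,200), red at (413,258).
- **Bottle:** (282,242), the only amber one.
- **Jar:** (187,240). The slide trays at (198,97) and (95,88) are not it.
- **Beaker:** (91,277). The lidded cup is at (141,251) and a grey tub at (270,80).
- **Lid:** (328,274).
- **Case:** (238,244). The warming plate is at (139,179).

Next I'll check these in a close crop.

```bash
python3 - <<'E'
from h import *
z=np.load("top0.npz"); p,d=z["p"],z["d"]
c=p[140:310,60:370]; cv2.imwrite("pics/crop0.png",cv2.resize(c,None,fx=2.58,fy=2.58,interpolation=cv2.INTER_CUBIC)[...,::-1])
P=cloud("top",d); 
print("bench",np.median(P[300:400,300:400,2]))
Z=P[...,2]
m=((Z>0.004)&(d>0)).astype(np.uint8); m[:150]=0;m[:,:60]=0;m[310:]=0;m[:,370:]=0
n,l,s,ce=cv2.connectedComponentsWithStats(m)
for i in range(1,n):
    if s[i,4]<60: continue
    q=P[l==i]; print(ce[i].round(1),s[i],"zmax",np.percentile(q[:,2],[50,98]).round(3),"mean",q[:,:2].mean(0).round(3))
z=np.load("scene0.npz"); p=z["p"]
c=p[160:290,190:430]; cv2.imwrite("pics/crop1.png",cv2.resize(c,None,fx=3.3,fy=3.3,interpolation=cv2.INTER_CUBIC)[...,::-1])
E
```

```text
bench 0.00020581776002570606
[333.4 170. ] [ 317  150   36   43 1195] zmax [0.057 0.097] mean [ 0.628 -0.323]
[139.3 179.2] [ 121  158   37   46 1382] zmax [0.028 0.035] mean [0.616 0.202]
[283.5 173.6] [267 158  34  34 809] zmax [0.008 0.014] mean [ 0.632 -0.19 ]
[237.3 177.2] [221 161  33  33 819] zmax [0.008 0.014] mean [ 0.624 -0.063]
[189.  181.8] [172 167  34  31 822] zmax [0.008 0.014] mean [0.612 0.07 ]
[187.5 240.9] [171 224  34  35 749] zmax [0.056 0.083] mean [0.439 0.062]
[237.9 243.9] [227 226  24  36 658] zmax [0.021 0.028] mean [ 0.436 -0.066]
[281.8 242.4] [273 232  19  22 317] zmax [0.062 0.09 ] mean [ 0.431 -0.182]
[142.  250.9] [132 240  23  21 341] zmax [0.045 0.051] mean [0.417 0.181]
[327.1 274.5] [311 258  34  34 523] zmax [0.007 0.037] mean [ 0.353 -0.301]
[ 93.6 277.4] [ 75 264  36  27 564] zmax [0.038 0.072] mean [0.35  0.304]
```

View pics/crop0.png

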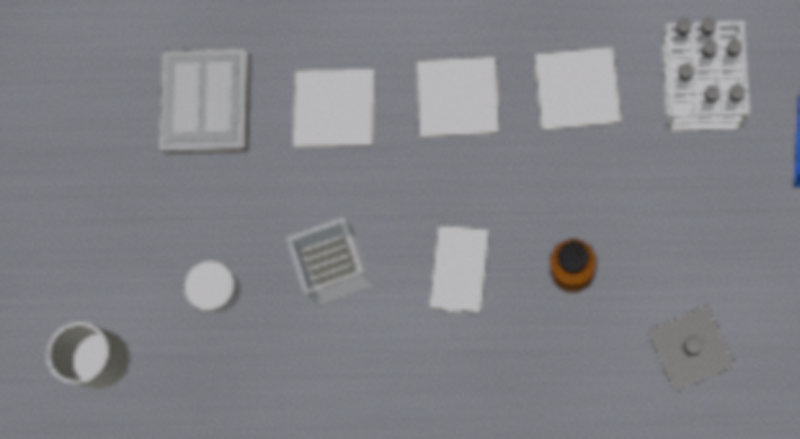

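View pics/crop1.png

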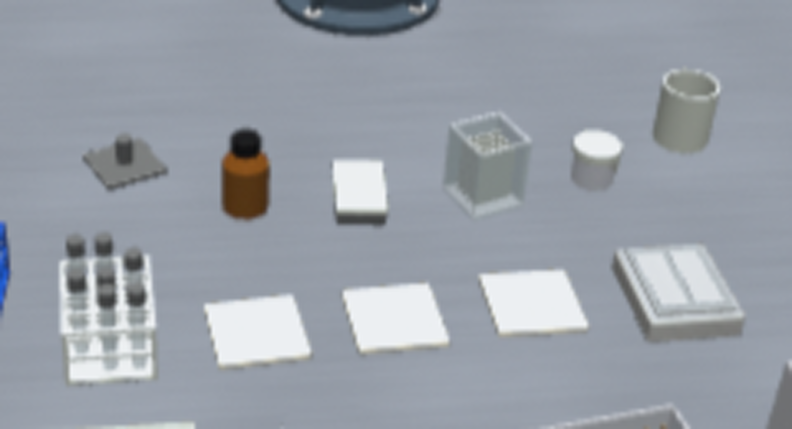

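```bash
cat > meas.py <<'E'
from h import *
def rect(n,mask,z):
    c=max(cv2.findContours(mask.astype(np.uint8),cv2.RETR_EXTERNAL,cv2.CHAIN_APPROX_NONE)[0],key=cv2.contourArea)[:,0,:]
    w=np.array([ray(n,u,v,z)[:2] for u,v in c]).astype(np.float32)
    (x,y),(a,b),t=cv2.minAreaRect((w*1000).astype(np.float32)); (cx,cy),r=cv2.minEnclosingCircle((w*1000).astype(np.float32))
    return dict(c=(round(x,1),round(y,1)),s=(round(a,1),round(b,1)),ang=round(((t+45)%90)-45,1),circ=(round(cx,1),round(cy,1),round(r,1)))
E
python3 - <<'E'
from meas import *
for n in("top","scene"):
    z=np.load(n+"0.npz"); p,d=z["p"].astype(int),z["d"]; P=cloud(n,d); X,Y,Z=P[...,0],P[...,1],P[...,2]
    def box(x,y,r): return (abs(X-x)<r)&(abs(Y-y)<r)&(d>0)
    white=p.min(-1)>165
    for nm,x,y in(("ta",.612,.07),("tm",.624,-.063),("tb",.632,-.19)):
        print(n,nm,rect(n,box(x,y,.06)&white&(Z<.015),.008))
    print(n,"jar",rect(n,box(.44,.06,.055)&(Z>.068),.08))
    print(n,"beaker",rect(n,box(.345,.31,.06)&(Z>.06),.07))
    print(n,"cup",rect(n,box(.417,.181,.05)&(Z>.038),.046))
    print(n,"case",rect(n,box(.436,-.066,.06)&(Z>.017)&white,.022))
    m=box(.431,-.18,.05)&(Z>.02)
    print(n,"bcap",rect(n,m&(p.max(-1)<70)&(Z>.07),.086), rect(n,box(.431,-.18,.04)&((p[...,0]-p[...,2])>40),.03))
    print(n,"knob",rect(n,box(.353,-.3,.06)&(Z>.028),.036)); print(n,"lid",rect(n,box(.353,-.3,.06)&(Z>.0035)&(Z<.015),.006))
E
```

```text
top ta {'c': (614.8, 70.2), 's': (82.4, 80.1), 'ang': -0.7, 'circ': (614.5, 70.9, 55.4)}
top tm {'c': (624.5, -61.8), 's': (81.0, 82.6), 'ang': 0.7, 'circ': (625.5, -61.2, 55.3)}
top tb {'c': (632.2, -189.9), 's': (81.9, 82.5), 'ang': 5.2, 'circ': (632.7, -189.6, 55.8)}
top jar {'c': (439.5, 61.2), 's': (63.0, 61.1), 'ang': 19.3, 'circ': (440.4, 61.7, 41.9)}
top beaker {'c': (349.0, 301.5), 's': (59.5, 60.5), 'ang': 18.1, 'circ': (348.8, 300.9, 31.7)}
top cup {'c': (417.3, 183.0), 's': (50.0, 46.7), 'ang': 2.5, 'circ': (417.8, 182.6, 25.5)}
top case {'c': (436.2, -65.6), 's': (49.6, 84.0), 'ang': -5.4, 'circ': (435.8, -65.6, 46.6)}
top bcap {'c': (434.6, -182.1), 's': (28.5, 27.2), 'ang': 26.1, 'circ': (434.5, -182.4, 15.0)} {'c': (436.4, -181.7), 's': (44.8, 45.3), 'ang': -1.0, 'circ': (437.3, -181.2, 24.5)}
top knob {'c': (354.0, -300.7), 's': (15.5, 15.6), 'ang': -2.0, 'circ': (354.0, -301.4, 8.9)}
top lid {'c': (350.5, -302.7), 's': (77.3, 75.2), 'ang': 19.2, 'circ': (353.6, -301.3, 47.6)}
scene ta {'c': (616.5, 67.5), 's': (89.0, 85.4), 'ang': 0.4, 'circ': (614.7, 66.8, 58.5)}
s
[... 241 characters left out ...]
 18.7, 'circ': (449.8, 56.9, 47.2)}
scene beaker {'c': (356.5, 297.4), 's': (60.9, 72.1), 'ang': -40.7, 'circ': (358.9, 298.6, 38.3)}
scene cup {'c': (425.5, 177.9), 's': (47.9, 62.0), 'ang': -26.8, 'circ': (424.4, 175.8, 31.3)}
scene case {'c': (437.2, -69.0), 's': (51.2, 86.5), 'ang': -4.7, 'circ': (437.5, -70.8, 48.5)}
scene bcap {'c': (451.6, -187.1), 's': (25.9, 40.3), 'ang': -5.0, 'circ': (451.3, -185.2, 21.3)} {'c': (438.3, -184.9), 's': (40.8, 108.4), 'ang': -4.8, 'circ': (437.6, -184.7, 56.1)}
scene knob {'c': (358.6, -305.2), 's': (13.7, 25.0), 'ang': -1.8, 'circ': (358.7, -306.3, 13.1)}
scene lid {'c': (354.8, -303.8), 's': (75.4, 76.5), 'ang': 28.1, 'circ': (353.2, -305.8, 48.2)}
```

```bash
cat >> h.py <<'E'
def Rt(jaw):
    a=np.radians(jaw); y=np.array([np.cos(a),np.sin(a),0]); z=np.array([0,0,-1.]); return np.stack([np.cross(y,z),y,z],1)
def go(*pts):
    """pts: (x,y,z,jawdeg) TCP in m -> shift cm / rotvec from current pose"""
    s=bot.state(); R0=R.from_rotvec(s["orientation"]).as_matrix(); p0=np.array(s["ee_pos"])
    a0=np.degrees(np.arctan2(R0[1,1],R0[0,1])); print("t",round(s["time_s"],2),"tcp",p0.round(4),"jaw",a0.round(2),"open",round(s["opening"],4),"F",s["force"].round(1),"q6",round(s["joint_positions"][5],2))
    for x,y,z,j in pts:
        while j-a0>90.01: j-=180
        while j-a0<-90.01: j+=180
        print((R0.T@(np.array([x,y,z])-p0)*100).round(2), R.from_matrix(R0.T@Rt(j)).as_rotvec().round(3), "jaw",j)
E
python3 - <<'E'
from meas import *
z=np.load("top0.npz"); p=z["p"].astype(int)
s=p[...,0]-p[...,2]
print(p[230:232,340:343].tolist(), p[270:272,318:322].tolist())
sub=s[250:300,300:355]
m=np.zeros(s.shape,bool); m[250:300,300:355]=sub>(np.median(s[300:330,250:350])+ -2+6)
print(np.median(s[300:330,250:350]),m.sum()); print(rect("top",cv2.morphologyEx(m.astype(np.uint8),cv2.MORPH_OPEN,np.ones((3,3))),.006))
cv2.imwrite("pics/lid.png",cv2.resize(np.hstack([p[250:300,300:355].astype(np.uint8)[...,::-1],cv2.merge([m[250:300,300:355].astype(np.uint8)*255]*3)]),None,fx=7,fy=7,interpolation=0))
go((.4405,.060,.17,19),(.4405,.060,.051,19))
E
```

```text
[[[125, 126, 132], [121, 123, 130], [123, 124, 131]], [[122, 124, 129], [123, 125, 130], [122, 124, 130]]] [[[124, 122, 121], [124, 122, 121], [124, 122, 121], [124, 123, 122]], [[124, 123, 122], [123, 122, 121], [124, 121, 121], [125, 123, 122]]]
-8.0 682
{'c': (353.7, -301.8), 's': (69.1, 69.4), 'ang': 22.6, 'circ': (353.5, -301.9, 45.0)}
t 0.1 tcp [0.2098 0.5881 0.2467] jaw 70.36 open 0.0868 F [-0.3 -0.3  0.2] q6 -0.18
[-39.48 -41.97   7.74] [-0.002  0.001  0.896] jaw 19
[-39.49 -41.95  19.64] [-0.002  0.001  0.896] jaw 19
```

View pics/lid.png

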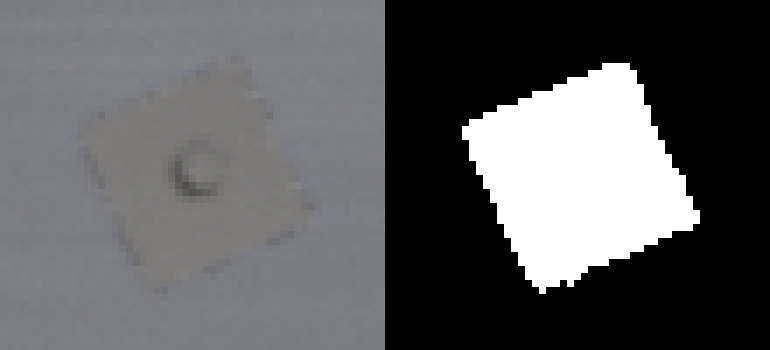

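The crop shows a clean lid square (pixels 311–345 × 258–291) turned about 22.6°, with the knob at about (328,274). Now I'll move over the jar.

servo_tool([
  [-6, -6, 1, 0, 0, 0.15, -1],
  [-10, -10, 2, 0, 0, 0.3, -1],
  [-14, -15, 3, 0, 0, 0.45, -1],
  [-18, -19, 4, 0, 0, 0.6, -1],
  [-22, -23, 5, 0, 0, 0.75, -1],
  [-26, -27, 6, 0, 0, 0.9, -1],
  [-30, -32, 7, 0, 0, 0.9, -1],
  [-34, -36, 7.7, 0, 0, 0.9, -1],
  [-37, -39, 7.7, 0, 0, 0.9, -1],
  [-39, -41.5, 7.7, 0, 0, 0.9, -1],
  [-39.5, -42, 7.7, 0, 0, 0.9, -1],
  [-39.5, -42, 7.7, 0, 0, 0.9, -1],
  [-39.5, -42, 7.7, 0, 0, 0.9, -1],
], force=20)

```text
time_s: 1.4
ee_pos: [0.4432, 0.056, 0.1701]
orientation: [1.835, 2.547, -0.002]
force: [0.1, -0.6, 0.6]
opening: 0.0868
```

```bash
python3 - <<'E'
from h import *
go((.4405,.060,.17,19),(.4405,.060,.051,19))
n="scene"; p,d=bot.capture(n); cv2.imwrite("pics/s1.png",cv2.resize(p[120:300,180:440],None,fx=3,fy=3,interpolation=2)[...,::-1])
E
```

```text
t 1.4 tcp [0.4432 0.056  0.1701] jaw 18.46 open 0.0868 F [ 0.1 -0.6  0.6] q6 -0.44
[ 0.46 -0.13  0.01] [ 0.001  0.003 -0.009] jaw 19
[ 0.5  -0.14 11.91] [ 0.001  0.003 -0.009] jaw 19
```

View pics/s1.png

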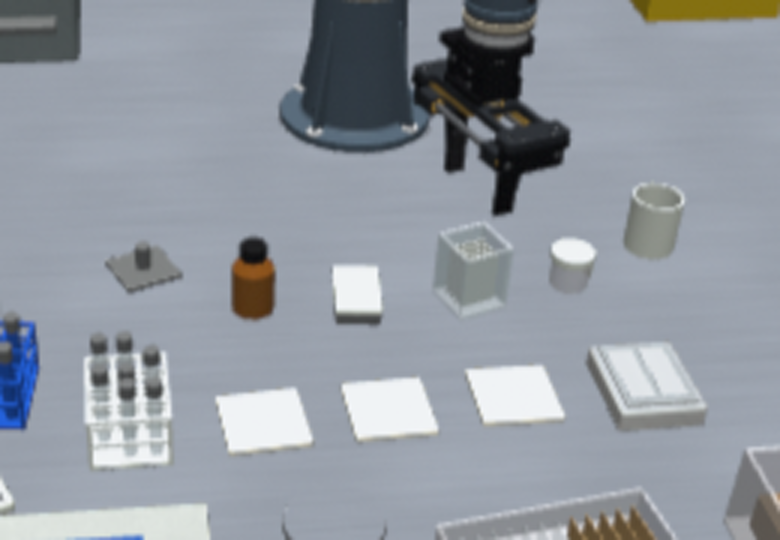

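The picture shows the gripper over the jar at (473,265), with everything else undisturbed. I'll descend and grip.

servo_tool([
  [0.5, -0.1, 0, 0, 0, -0.01, -1],
  [0.5, -0.1, 3, 0, 0, -0.01, -1],
  [0.5, -0.1, 6, 0, 0, -0.01, -1],
  [0.5, -0.1, 9, 0, 0, -0.01, -1],
  [0.5, -0.1, 11, 0, 0, -0.01, -1],
  [0.5, -0.1, 11.9, 0, 0, -0.01, -1],
  [0.5, -0.1, 11.9, 0, 0, -0.01, -1],
  [0.5, -0.1, 11.9, 0, 0, -0.01, 1],
  [0.5, -0.1, 11.9, 0, 0, -0.01, 1],
  [0.5, -0.1, 11.9, 0, 0, -0.01, 1],
  [0.5, -0.1, 11.9, 0, 0, -0.01, 1],
  [0.5, -0.1, 11.9, 0, 0, -0.01, 1],
  [0.5, -0.1, 11.9, 0, 0, -0.01, 1],
], force=20)

```text
time_s: 2.75
ee_pos: [0.4399, 0.062, 0.0518]
orientation: [1.821, 2.557, -0.001]
force: [-0.1, 1.8, 6.2]
opening: 0.0597
```

```bash
python3 - <<'E'
from h import *
go((.4405,.060,.15,19),(.6258,-.063,.15,19))
E
```

```text
t 2.75 tcp [0.4399 0.062  0.0518] jaw 19.09 open 0.0597 F [-0.1  1.8  6.2] q6 -0.44
[-0.23  0.   -9.82] [0.001 0.002 0.002] jaw 19
[-17.92  13.49  -9.77] [0.001 0.002 0.002] jaw 19
```

servo_tool([
  [0, 0, -1, 0, 0, 0, 1],
  [0, 0, -3, 0, 0, 0, 1],
  [0, 0, -5, 0, 0, 0, 1],
  [-1.5, 1, -6, 0, 0, 0, 1],
  [-4, 3, -6, 0, 0, 0, 1],
  [-7, 5.2, -6, 0, 0, 0, 1],
  [-10, 7.5, -6, 0, 0, 0, 1],
  [-13, 10, -6, 0, 0, 0, 1],
  [-15.5, 11.8, -6, 0, 0, 0, 1],
  [-17, 13, -6, 0, 0, 0, 1],
  [-17.7, 13.5, -6, 0, 0, 0, 1],
  [-17.7, 13.5, -6, 0, 0, 0, 1],
  [-17.7, 13.5, -6, 0, 0, 0, 1],
  [-17.7, 13.5, -6, 0, 0, 0, 1],
], force=20)

```text
time_s: 4.15
ee_pos: [0.6234, -0.0599, 0.1121]
orientation: [-1.821, -2.56, 0.002]
force: [0.2, 0.7, -2.1]
opening: 0.06
```

```bash
python3 - <<'E'
from h import *
go((.6252,-.061,.0602,19))
E
```

```text
t 4.15 tcp [ 0.6234 -0.0599  0.1121] jaw 19.13 open 0.06 F [ 0.2  0.7 -2.1] q6 -0.61
[-0.16  0.14  5.19] [-0.001  0.001  0.002] jaw 19
```

servo_tool([
  [-0.2, 0.15, 1.5, 0, 0, 0, 1],
  [-0.2, 0.15, 3, 0, 0, 0, 1],
  [-0.2, 0.15, 4, 0, 0, 0, 1],
  [-0.2, 0.15, 4.7, 0, 0, 0, 1],
  [-0.2, 0.15, 5, 0, 0, 0, 1],
  [-0.2, 0.15, 5.2, 0, 0, 0, 1],
  [-0.2, 0.15, 5.2, 0, 0, 0, 1],
  [-0.2, 0.15, 5.2, 0, 0, 0, 1],
])

```text
time_s: 4.95
ee_pos: [0.626, -0.0615, 0.0604]
orientation: [1.821, 2.559, -0.001]
force: [-0.3, 0.2, -2.7]
opening: 0.0598
```

```bash
python3 - <<'E'
from h import *
go((.6252,-.061,.0602,19),(.6252,-.061,.2,19))
E
```

```text
t 4.95 tcp [ 0.626  -0.0615  0.0604] jaw 19.13 open 0.0598 F [-0.3  0.2 -2.7] q6 -0.61
[ 0.08 -0.06  0.02] [0.    0.001 0.002] jaw 19
[  0.06  -0.06 -13.96] [0.    0.001 0.002] jaw 19
```

servo_tool([
  [0, 0, 0.05, 0, 0, 0, 1],
  [0, 0, 0.05, 0, 0, 0, 0],
  [0, 0, 0.05, 0, 0, 0, -1],
  [0, 0, 0.05, 0, 0, 0, -1],
  [0, 0, 0.05, 0, 0, 0, -1],
  [0, 0, -1, 0, 0, 0, -1],
  [0, 0, -4, 0, 0, 0, -1],
  [0, 0, -8, 0, 0, 0, -1],
  [0, 0, -12, 0, 0, 0, -1],
  [3, -3, -13, 0, 0, 0, -1],
  [6, -6, -13, 0, 0, 0, -1],
  [9, -9, -13, 0, 0, 0, -1],
  [12, -12, -13, 0, 0, 0, -1],
  [12, -12, -13, 0, 0, 0, -1],
])

```text
time_s: 6.35
ee_pos: [0.4656, 0.0156, 0.1904]
orientation: [-1.814, -2.555, 0.006]
force: [0.4, -0.7, 0.1]
opening: 0.0869
```

```bash
python3 - <<'E'
from meas import *
def snap(k):
    for n in("top","scene"):
        p,d=bot.capture(n); np.savez(f"{n}{k}.npz",p=p,d=d); cv2.imwrite(f"pics/{n}{k}.png",p[...,::-1])
snap(2)
for n in("top","scene"):
    z=np.load(n+"2.npz"); p,d=z["p"].astype(int),z["d"]; P=cloud(n,d); X,Y,Z=P[...,0],P[...,1],P[...,2]
    print(n,rect(n,(abs(X-.626)<.055)&(abs(Y+.062)<.055)&(d>0)&(Z>.077)&(Z<.1),.088))
    p0=np.load(n+"0.npz")["p"].astype(int); s=p0[...,0]-p0[...,2]
    m=(abs(cloud(n,np.load(n+"0.npz")["d"])[...,:2]-[.353,-.301]).max(-1)<.07)&(s>-4)
    print(n,"lid",rect(n,cv2.morphologyEx(m.astype(np.uint8),cv2.MORPH_OPEN,np.ones((3,3))),.006))
go((.355,-.302,.15,22.6),(.355,-.302,.034,22.6))
print(bot.state()["joint_positions"].round(2))
E
```

```text
top {'c': (623.0, -62.7), 's': (65.2, 59.9), 'ang': 19.1, 'circ': (623.5, -61.1, 42.7)}
top lid {'c': (353.7, -301.8), 's': (69.1, 69.4), 'ang': 22.6, 'circ': (353.9, -301.7, 44.7)}
scene {'c': (632.1, -66.3), 's': (72.6, 67.6), 'ang': 18.9, 'circ': (630.8, -65.9, 47.7)}
scene lid {'c': (354.0, -307.5), 's': (74.0, 64.3), 'ang': 26.0, 'circ': (354.6, -306.5, 41.2)}
t 6.45 tcp [0.4731 0.0131 0.1913] jaw 19.18 open 0.0872 F [ 1.2 -0.1 -0. ] q6 -0.54
[-25.87 -21.52   4.16] [ 0.002  0.003 -0.06 ] jaw 22.6
[-25.84 -21.54  15.76] [ 0.002  0.003 -0.06 ] jaw 22.6
[-0.21  0.41  1.87 -0.    0.86 -0.54]
```

View pics/top2.png

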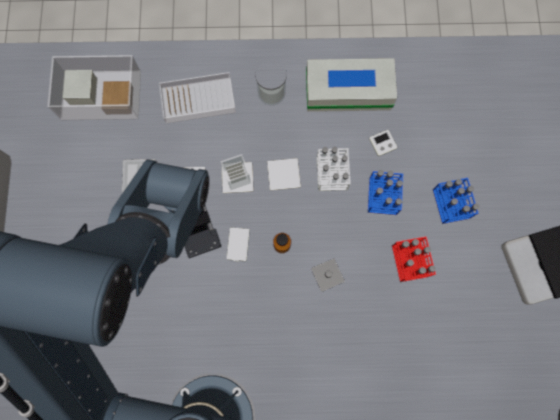

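View pics/scene2.png

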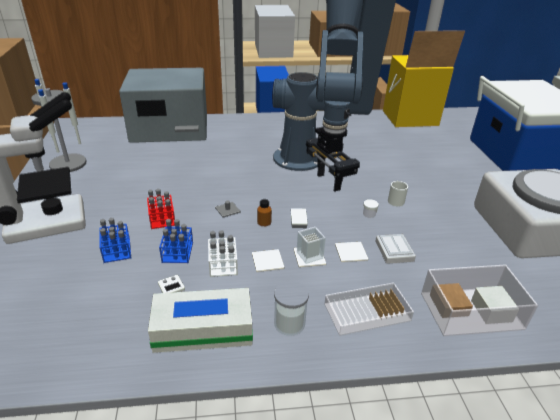

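Both views show the jar on the middle tile: (235,170) in top, (311,245) in scene. It is 1.5 mm off centre, with yaw 19.1°. Next is the lid.

servo_tool([
  [-3, -2.5, 0, 0, 0, -0.02, -1],
  [-6, -5, 1, 0, 0, -0.04, -1],
  [-10, -8.3, 2, 0, 0, -0.06, -1],
  [-14, -11.6, 3, 0, 0, -0.06, -1],
  [-18, -15, 4, 0, 0, -0.06, -1],
  [-21.5, -17.9, 4, 0, 0, -0.06, -1],
  [-24, -20, 4, 0, 0, -0.06, -1],
  [-25.5, -21.2, 4, 0, 0, -0.06, -1],
  [-25.9, -21.5, 4, 0, 0, -0.06, -1],
  [-25.9, -21.5, 4, 0, 0, -0.06, -1],
  [-25.9, -21.5, 4, 0, 0, -0.06, -1],
  [-25.9, -21.5, 4, 0, 0, -0.06, -1],
])

```text
time_s: 7.65
ee_pos: [0.3556, -0.3011, 0.1516]
orientation: [1.739, 2.613, 0.001]
force: [0.4, -0.6, -0.1]
opening: 0.0869
```

```bash
python3 - <<'E'
from h import *
go((.355,-.302,.036,22.6))
E
```

```text
t 7.65 tcp [ 0.3556 -0.3011  0.1516] jaw 22.71 open 0.0869 F [ 0.4 -0.6 -0.1] q6 -1.34
[-0.04 -0.11 11.56] [0.002 0.002 0.002] jaw 22.6
```

servo_tool([
  [0, -0.1, 3, 0, 0, 0, -1],
  [0, -0.1, 6, 0, 0, 0, -1],
  [0, -0.1, 9, 0, 0, 0, -1],
  [0, -0.1, 11, 0, 0, 0, -1],
  [0, -0.1, 11.5, 0, 0, 0, -1],
  [0, -0.1, 11.5, 0, 0, 0, -0.5],
  [0, -0.1, 11.5, 0, 0, 0, 0],
  [0, -0.1, 11.5, 0, 0, 0, 0.5],
  [0, -0.1, 11.5, 0, 0, 0, 1],
  [0, -0.1, 11.5, 0, 0, 0, 1],
  [0, -0.1, 11.5, 0, 0, 0, 1],
  [0, -0.1, 11.5, 0, 0, 0, 1],
  [0, -0.1, 11.5, 0, 0, 0, 1],
], force=20)

```text
time_s: 8.95
ee_pos: [0.3549, -0.3016, 0.0366]
orientation: [1.739, 2.613, 0.001]
force: [-0.2, 0.5, 0.3]
opening: 0.031
```

```bash
python3 - <<'E'
from h import *
go((.355,-.302,.2,22.6),(.626,-.063,.2,19.1))
E
```

```text
t 8.95 tcp [ 0.3549 -0.3016  0.0366] jaw 22.71 open 0.031 F [-0.2  0.5  0.3] q6 -1.34
[ -0.07   0.02 -16.34] [0.002 0.002 0.002] jaw 22.6
[ 11.52  34.24 -16.3 ] [0.002 0.002 0.063] jaw 19.1
```

Still closing (31 mm open, the knob is 18 mm), so I'll wait for the grip and then lift.

servo_tool([
  [0, 0, 0, 0, 0, 0, 1],
  [0, 0, 0, 0, 0, 0, 1],
  [0, 0, 0, 0, 0, 0, 1],
  [0, 0, 0, 0, 0, 0, 1],
  [0, 0, 0, 0, 0, 0, 1],
  [0, 0, -1, 0, 0, 0, 1],
  [0, 0, -3, 0, 0, 0, 1],
  [0, 0, -6, 0, 0, 0, 1],
  [0, 0, -9, 0, 0, 0, 1],
  [0, 0, -12, 0, 0, 0, 1],
  [0, 0, -15, 0, 0, 0, 1],
  [0, 0, -16.4, 0, 0, 0, 1],
  [0, 0, -16.4, 0, 0, 0, 1],
])

```text
time_s: 10.25
ee_pos: [0.3553, -0.3022, 0.2032]
orientation: [1.736, 2.609, -0.003]
force: [0.3, 0.0, -0.8]
opening: 0.0174
```

```bash
python3 - <<'E'
from h import *
go((.626,-.063,.2,19.1))
n="scene"; p,d=bot.capture(n); cv2.imwrite("pics/s3.png",cv2.resize(p[100:280,150:410],None,fx=3,fy=3,interpolation=2)[...,::-1])
E
```

```text
t 10.25 tcp [ 0.3553 -0.3022  0.2032] jaw 22.72 open 0.0174 F [ 0.3  0.  -0.8] q6 -1.34
[11.62 34.21  0.34] [0.003 0.008 0.063] jaw 19.1
```

View pics/s3.png

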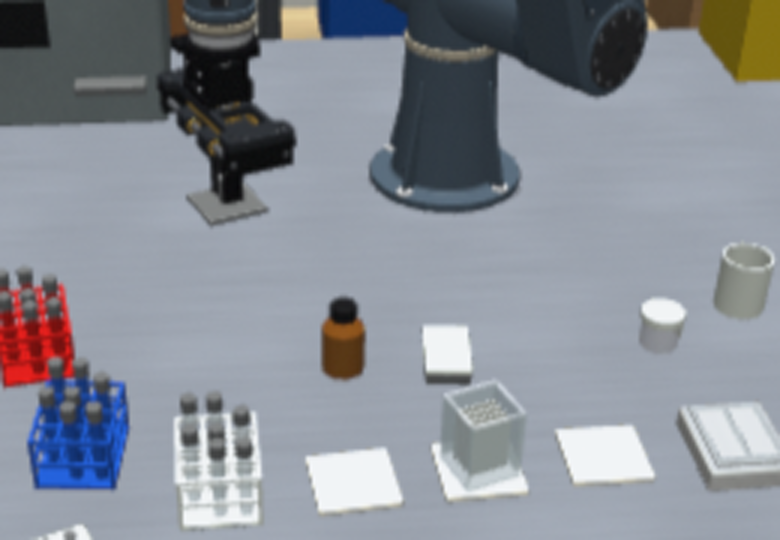

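The lid is held level at (228,203) in the crop. I'll carry it over the jar.

servo_tool([
  [0.7, 2, 0.2, 0, 0, 0.02, 1],
  [1.6, 4.7, 0.2, 0, 0, 0.04, 1],
  [2.7, 8, 0.2, 0, 0, 0.06, 1],
  [3.9, 11.5, 0.2, 0, 0, 0.063, 1],
  [5.1, 15, 0.2, 0, 0, 0.063, 1],
  [6.3, 18.5, 0.2, 0, 0, 0.063, 1],
  [7.5, 22, 0.2, 0, 0, 0.063, 1],
  [8.7, 25.5, 0.2, 0, 0, 0.063, 1],
  [9.7, 28.5, 0.2, 0, 0, 0.063, 1],
  [10.6, 31.2, 0.2, 0, 0, 0.063, 1],
  [11.3, 33.2, 0.2, 0, 0, 0.063, 1],
  [11.6, 34.2, 0.3, 0, 0, 0.063, 1],
  [11.6, 34.2, 0.3, 0, 0, 0.063, 1],
  [11.6, 34.2, 0.3, 0, 0, 0.063, 1],
  [11.6, 34.2, 0.3, 0, 0, 0.063, 1],
])

```text
time_s: 11.8
ee_pos: [0.6243, -0.0633, 0.1987]
orientation: [1.821, 2.555, -0.002]
force: [-0.3, 0.4, -0.3]
opening: 0.0176
```

```bash
python3 - <<'E'
from meas import *
go((.6258,-.0635,.15,19.1),(.6258,-.0635,.1255,19.1))
n="scene"; p,d=bot.capture(n); cv2.imwrite("pics/s4.png",cv2.resize(p[100:300,200:440],None,fx=3,fy=3,interpolation=2)[...,::-1])
E
```

```text
t 11.8 tcp [ 0.6243 -0.0633  0.1987] jaw 19.04 open 0.0176 F [-0.3  0.4 -0.3] q6 -0.61
[-0.05  0.13  4.87] [ 0.001  0.004 -0.001] jaw 19.1
[-0.04  0.12  7.32] [ 0.001  0.004 -0.001] jaw 19.1
```

View pics/s4.png

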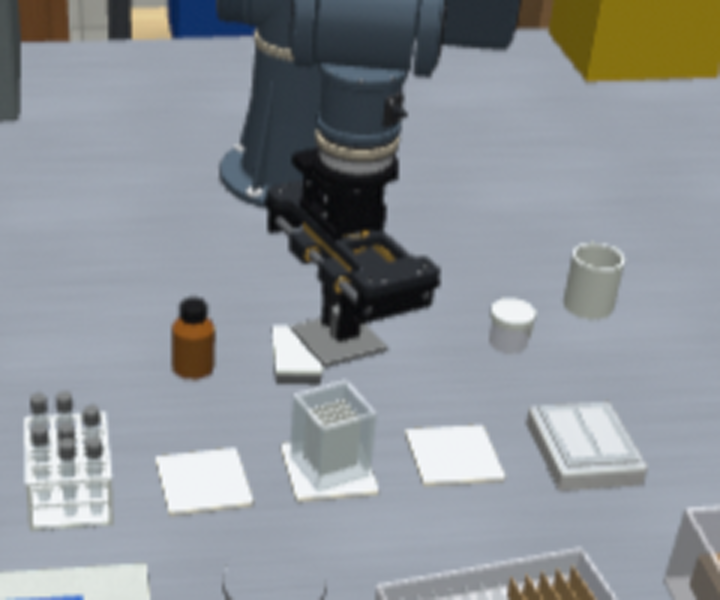

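The lid at (340,340) is parallel to the jar rim at (333,410). I'll lower it to just above the rim.

servo_tool([
  [0, 0.1, 1.5, 0, 0, 0, 1],
  [0, 0.1, 3.5, 0, 0, 0, 1],
  [0, 0.1, 5.2, 0, 0, 0, 1],
  [0, 0.1, 6.3, 0, 0, 0, 1],
  [0, 0.1, 6.9, 0, 0, 0, 1],
  [0, 0.1, 6.9, 0, 0, 0, 1],
  [0, 0.1, 6.9, 0, 0, 0, 1],
])

```text
time_s: 12.55
ee_pos: [0.626, -0.0635, 0.1302]
orientation: [1.821, 2.554, -0.001]
force: [1.0, -0.3, 0.7]
opening: 0.0173
```

```bash
python3 - <<'E'
from meas import *
go((.6258,-.0635,.1255,19.1))
n="scene"; p,d=bot.capture(n); cv2.imwrite("pics/s5.png",cv2.resize(p[180:280,250:380],None,fx=6,fy=6,interpolation=2)[...,::-1])
E
```

```text
t 12.55 tcp [ 0.626  -0.0635  0.1302] jaw 19.02 open 0.0173 F [ 1.  -0.3  0.7] q6 -0.61
[ 0.01 -0.02  0.47] [ 0.002  0.005 -0.001] jaw 19.1
```

View pics/s5.png

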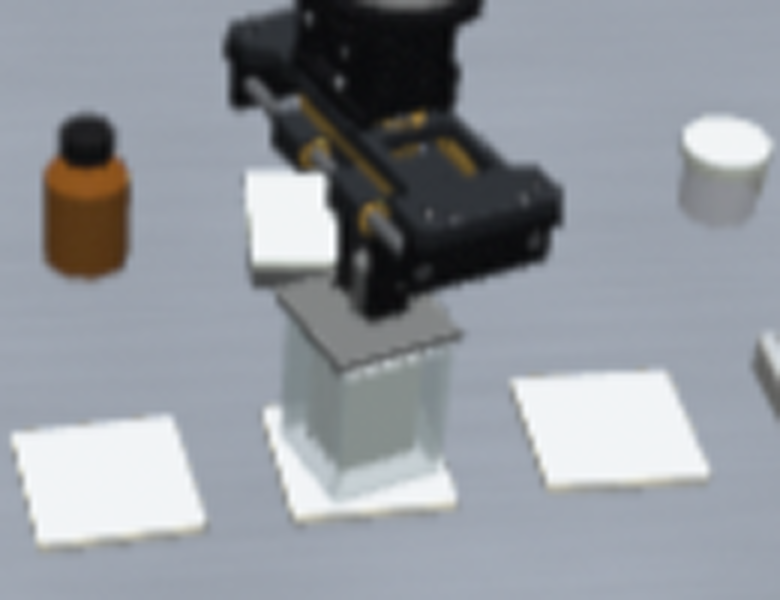

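The lid is centred above the rim: its front corner at (343,370) is directly over the jar's front edge. I'll lower it and release.

servo_tool([
  [0, 0, 0.3, 0, 0, 0, 1],
  [0, 0, 0.5, 0, 0, 0, 1],
  [0, 0, 0.5, 0, 0, 0, 1],
  [0, 0, 0.52, 0, 0, 0, 1],
  [0, 0, 0.52, 0, 0, 0, 1],
])

```text
time_s: 13.1
ee_pos: [0.6263, -0.0635, 0.1255]
orientation: [1.82, 2.553, -0.001]
force: [-0.1, 0.6, -0.7]
opening: 0.0175
```

```bash
python3 - <<'E'
from meas import *
go((.6258,-.0635,.1246,19.1))
E
```

```text
t 13.1 tcp [ 0.6263 -0.0635  0.1255] jaw 19.03 open 0.0175 F [-0.1  0.6 -0.7] q6 -0.61
[ 0.01 -0.05  0.09] [ 0.003  0.005 -0.001] jaw 19.1
```

servo_tool([
  [0, 0, 0.1, 0, 0, 0, 1],
  [0, 0, 0.1, 0, 0, 0, 1],
  [0, 0, 0.1, 0, 0, 0, 0.6],
  [0, 0, 0.1, 0, 0, 0, 0.2],
  [0, 0, 0.1, 0, 0, 0, 0],
  [0, 0, 0.1, 0, 0, 0, -0.3],
  [0, 0, 0.1, 0, 0, 0, -1],
  [0, 0, 0.1, 0, 0, 0, -1],
  [0, 0, -2, 0, 0, 0, -1],
  [0, 0, -5, 0, 0, 0, -1],
  [0, 0, -8, 0, 0, 0, -1],
  [2.5, -2, -8, 0, 0, 0, -1],
  [6, -5, -8, 0, 0, 0, -1],
  [10, -9, -8, 0, 0, 0, -1],
  [13, -12, -8, 0, 0, 0, -1],
  [13, -12, -8, 0, 0, 0, -1],
  [13, -12, -8, 0, 0, 0, -1],
])

```text
time_s: 14.8
ee_pos: [0.4693, 0.0212, 0.2048]
orientation: [1.819, 2.554, -0.001]
force: [1.7, -1.1, 0.2]
opening: 0.0869
```

```bash
python3 - <<'E'
from meas import *
for n in("top","scene"):
    p,d=bot.capture(n); np.savez(f"{n}3.npz",p=p,d=d); cv2.imwrite(f"pics/{n}6.png",cv2.resize(p[140:270,180:380],None,fx=4,fy=4,interpolation=2)[...,::-1])
    P=cloud(n,d); X,Y,Z=P[...,0],P[...,1],P[...,2]
    B=(abs(X-.626)<.06)&(abs(Y+.062)<.06)&(d>0)
    print(n,"lid",rect(n,B&(Z>.085)&(Z<.104),.094),"knob",rect(n,B&(Z>.114)&(Z<.14),.124),np.median(Z[B&(Z>.085)&(Z<.104)]))
go((.4365,-.183,.15,5),(.4365,-.183,.046,5))
E
```

```text
top lid {'c': (624.6, -63.9), 's': (68.8, 67.7), 'ang': 18.7, 'circ': (624.1, -63.5, 46.6)} knob {'c': (623.3, -63.5), 's': (16.1, 15.2), 'ang': 0.3, 'circ': (623.7, -63.8, 9.4)} 0.09371775365019586
scene lid {'c': (630.0, -66.7), 's': (76.2, 70.6), 'ang': 19.0, 'circ': (631.2, -66.4, 50.1)} knob {'c': (633.5, -67.7), 's': (14.4, 29.4), 'ang': -10.0, 'circ': (633.7, -66.4, 15.0)} 0.09413964476254766
t 14.9 tcp [0.4722 0.02   0.2051] jaw 19.03 open 0.0868 F [ 0.2  0.3 -0.4] q6 -0.52
[-17.99 -10.03   5.57] [0.007 0.006 0.245] jaw 5
[-17.92 -10.09  15.97] [0.007 0.006 0.245] jaw 5
```

View pics/top6.png

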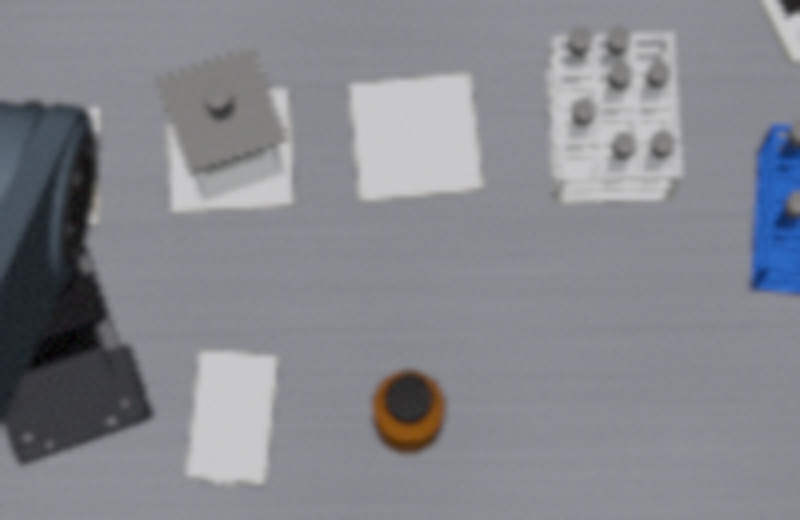

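View pics/scene6.png

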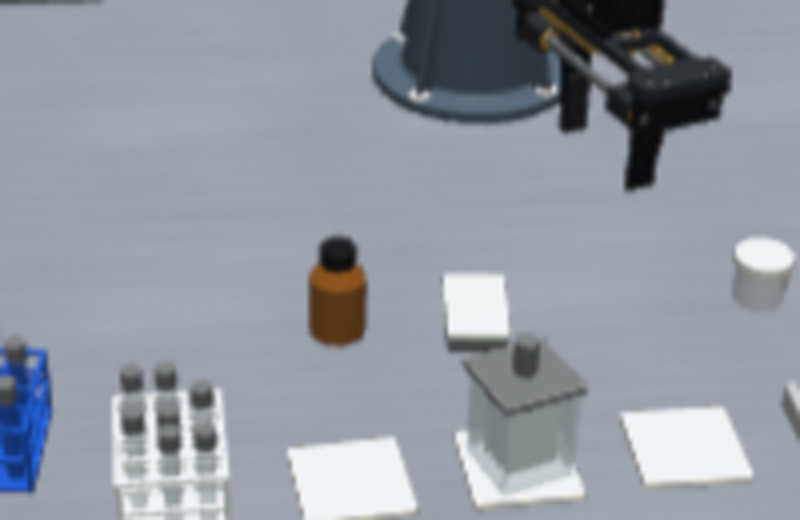

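Both views show the lid seated on the jar: knob at (220,105) in the top crop, plate z 0.094, about 1.5 mm off, square within 0.5°. Next is the bottle.

servo_tool([
  [-2, -1, 0.5, 0, 0, 0.08, -1],
  [-5, -2.8, 1.5, 0, 0, 0.16, -1],
  [-9, -5, 2.5, 0, 0, 0.245, -1],
  [-12.5, -7, 3.5, 0, 0, 0.245, -1],
  [-15.5, -8.6, 4.5, 0, 0, 0.245, -1],
  [-17.3, -9.6, 5.5, 0, 0, 0.245, -1],
  [-18, -10.05, 5.5, 0, 0, 0.245, -1],
  [-18, -10.05, 5.5, 0, 0, 0.245, -1],
  [-18, -10.05, 5.5, 0, 0, 0.245, -1],
  [-18, -10.05, 5.5, 0, 0, 0.245, -1],
])

```text
time_s: 15.9
ee_pos: [0.4367, -0.1823, 0.1512]
orientation: [2.115, 2.31, 0.004]
force: [0.7, 0.0, 0.1]
opening: 0.0868
```

```bash
python3 - <<'E'
from h import *
go((.436,-.1835,.046,5))
E
```

```text
t 15.9 tcp [ 0.4367 -0.1823  0.1512] jaw 5.06 open 0.0868 F [0.7 0.  0.1] q6 -0.72
[-0.06 -0.17 10.52] [0.008 0.006 0.001] jaw 5
```

servo_tool([
  [0, -0.1, 2, 0.008, 0.006, 0, -1],
  [0, -0.15, 5, 0.008, 0.006, 0, -1],
  [0, -0.15, 8, 0.008, 0.006, 0, -1],
  [-0.05, -0.15, 10, 0.008, 0.006, 0, -1],
  [-0.05, -0.15, 10.5, 0.008, 0.006, 0, -1],
  [-0.05, -0.15, 10.5, 0.008, 0.006, 0, -1],
  [-0.05, -0.15, 10.5, 0.008, 0.006, 0, 1],
  [-0.05, -0.15, 10.5, 0.008, 0.006, 0, 1],
  [-0.05, -0.15, 10.5, 0.008, 0.006, 0, 1],
  [-0.05, -0.15, 10.5, 0.008, 0.006, 0, 1],
  [-0.05, -0.15, 10.5, 0.008, 0.006, 0, 1],
  [-0.05, -0.15, 10.5, 0.008, 0.006, 0, 1],
  [-0.05, -0.15, 10.5, 0.008, 0.006, 0, 1],
  [-0.05, -0.15, 10.5, 0.008, 0.006, 0, 1],
], force=20)

```text
time_s: 17.3
ee_pos: [0.4363, -0.1836, 0.0464]
orientation: [2.121, 2.317, 0.001]
force: [-0.4, 0.5, 4.0]
opening: 0.0479
```

```bash
python3 - <<'E'
from h import *
go((.436,-.1835,.12,5),(.6333,-.191,.12,5))
E
```

```text
t 17.3 tcp [ 0.4363 -0.1836  0.0464] jaw 5.05 open 0.0479 F [-0.4  0.5  4. ] q6 -0.72
[ 0.01 -0.03 -7.36] [ 0.001 -0.     0.001] jaw 5
[-2.48 19.56 -7.35] [ 0.001 -0.     0.001] jaw 5
```

servo_tool([
  [0, 0, -1, 0, 0, 0, 1],
  [0, 0, -3, 0, 0, 0, 1],
  [0, 0.3, -5, 0, 0, 0, 1],
  [-0.2, 1.5, -6, 0, 0, 0, 1],
  [-0.5, 4, -6, 0, 0, 0, 1],
  [-0.9, 7, -6, 0, 0, 0, 1],
  [-1.3, 10, -6, 0, 0, 0, 1],
  [-1.7, 13, -6, 0, 0, 0, 1],
  [-2.1, 16, -6, 0, 0, 0, 1],
  [-2.3, 18.3, -6, 0, 0, 0, 1],
  [-2.5, 19.3, -6, 0, 0, 0, 1],
  [-2.5, 19.6, -6, 0, 0, 0, 1],
  [-2.5, 19.6, -6, 0, 0, 0, 1],
  [-2.5, 19.6, -6, 0, 0, 0, 1],
  [-2.5, 19.6, -6, 0, 0, 0, 1],
])

```text
time_s: 18.8
ee_pos: [0.6324, -0.1911, 0.1064]
orientation: [-2.121, -2.316, 0.0]
force: [1.1, -0.1, -0.8]
opening: 0.0472
```

```bash
python3 - <<'E'
from h import *
go((.6333,-.191,.0548,5))
E
```

```text
t 18.8 tcp [ 0.6324 -0.1911  0.1064] jaw 5.03 open 0.0472 F [ 1.1 -0.1 -0.8] q6 -0.55
[-0.    0.09  5.16] [-0.001 -0.001  0.   ] jaw 5
```

servo_tool([
  [0, 0.1, 1.5, 0, 0, 0, 1],
  [0, 0.1, 3, 0, 0, 0, 1],
  [0, 0.1, 4.2, 0, 0, 0, 1],
  [0, 0.1, 4.9, 0, 0, 0, 1],
  [0, 0.1, 5.15, 0, 0, 0, 1],
  [0, 0.1, 5.2, 0, 0, 0, 1],
  [0, 0.1, 5.2, 0, 0, 0, 1],
])

```text
time_s: 19.5
ee_pos: [0.6331, -0.1909, 0.0543]
orientation: [-2.121, -2.315, 0.0]
force: [-0.4, 0.3, 0.8]
opening: 0.0475
```

```bash
python3 - <<'E'
from h import *
go((.6333,-.191,.0544,5))
E
```

```text
t 19.5 tcp [ 0.6331 -0.1909  0.0543] jaw 5.03 open 0.0475 F [-0.4  0.3  0.8] q6 -0.55
[-0.02  0.01 -0.01] [-0.001 -0.001  0.001] jaw 5
```

servo_tool([
  [0, 0, 0, 0, 0, 0, 0.3],
  [0, 0, 0, 0, 0, 0, -0.3],
  [0, 0, 0, 0, 0, 0, -1],
  [0, 0, 0, 0, 0, 0, -1],
  [0, 0, -1, 0, 0, 0, -1],
  [0, 0, -4, 0, 0, 0, -1],
  [0, 0, -8, 0, 0, 0, -1],
  [0, 0, -12, 0, 0, 0, -1],
  [0, 0, -16, 0, 0, 0, -1],
  [0, -3, -17, 0, 0, 0, -1],
  [0, -7, -17, 0, 0, 0, -1],
  [0, -11, -17, 0, 0, 0, -1],
  [0, -15, -17, 0, 0, 0, -1],
  [0, -18, -17, 0, 0, 0, -1],
  [0, -20, -17, 0, 0, 0, -1],
  [0, -20, -17, 0, 0, 0, -1],
])

```text
time_s: 21.1
ee_pos: [0.4318, -0.2081, 0.2253]
orientation: [-2.122, -2.312, 0.001]
force: [0.5, -0.1, -0.4]
opening: 0.0872
```

```bash
python3 - <<'E'
from h import *
go((.350,.3,.2,5),(.350,.3,.2,50))
print(bot.state()["joint_positions"].round(2))
E
```

```text
t 21.1 tcp [ 0.4318 -0.2081  0.2253] jaw 4.92 open 0.0872 F [ 0.5 -0.1 -0.4] q6 -0.77
[51.32 -3.78  2.64] [-0.003 -0.002 -0.001] jaw 5
[51.32 -3.78  2.64] [-0.002 -0.003 -0.787] jaw 50
[-0.68  0.37  1.81 -0.    0.97 -0.77]
```

servo_tool([
  [2, 1, 0, 0, 0, 0, -1],
  [5, 2, 0, 0, 0, 0, -1],
  [9, 3, 0, 0, 0, 0, -1],
  [13.5, 3, 0, 0, 0, 0, -1],
  [18, 3, 0, 0, 0, 0, -1],
  [22.5, 3, 0, 0, 0, 0, -1],
  [27, 3, 0, 0, 0, 0, -1],
  [31.5, 2, 0, 0, 0, 0, -1],
  [36, 1, 0, 0, 0, 0, -1],
  [40.5, 0, 0, 0, 0, 0, -1],
  [44.5, -1.5, 1, 0, 0, 0, -1],
  [48, -3, 2, 0, 0, 0, -1],
  [50.3, -3.6, 2.6, 0, 0, 0, -1],
  [51.3, -3.8, 2.6, 0, 0, 0, -1],
  [51.3, -3.8, 2.6, 0, 0, 0, -1],
  [51.3, -3.8, 2.6, 0, 0, 0, -1],
  [51.3, -3.8, 2.6, 0, 0, 0, -1],
])

```text
time_s: 22.8
ee_pos: [0.3508, 0.2991, 0.2007]
orientation: [-2.124, -2.311, -0.0]
force: [0.0, 0.1, 0.3]
opening: 0.0869
```

```bash
python3 - <<'E'
from meas import *
go((.350,.3,.12,5),(.350,.3,.046,5))
n="scene"; p,d=bot.capture(n); np.savez("scene7.npz",p=p,d=d); cv2.imwrite("pics/scene7.png",cv2.resize(p[120:290,190:450],None,fx=3,fy=3,interpolation=2)[...,::-1])
n="top"; p,d=bot.capture(n); p=p.astype(int);P=cloud(n,d); B=(abs(P[...,0]-.633)<.06)&(abs(P[...,1]+.19)<.06)
print("bottle cap",rect(n,B&(p.max(-1)<70)&(P[...,2]>.08),.094))
E
```

```text
t 22.8 tcp [0.3508 0.2991 0.2007] jaw 4.83 open 0.0869 F [0.  0.1 0.3] q6 0.38
[ 0.08 -0.06  8.07] [-0.002 -0.002 -0.003] jaw 5
[ 0.06 -0.05 15.47] [-0.002 -0.002 -0.003] jaw 5
bottle cap {'c': (628.9, -188.0), 's': (26.0, 27.2), 'ang': -0.8, 'circ': (628.9, -189.3, 15.1)}
```

View pics/scene7.png

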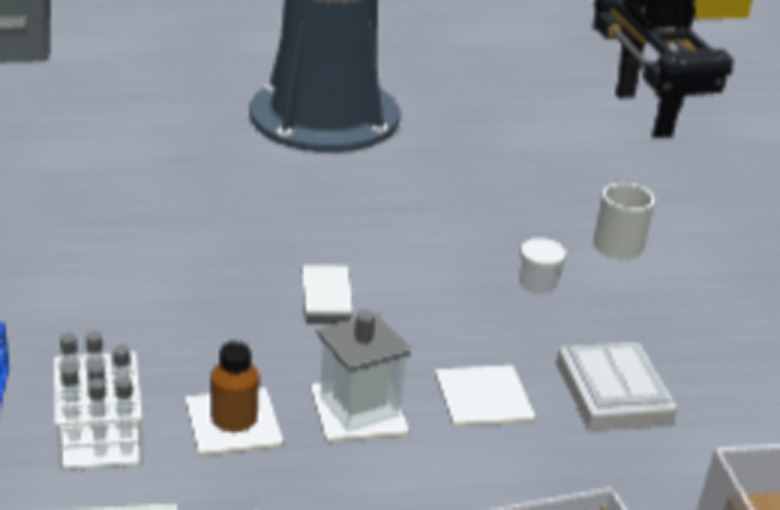

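The bottle stands upright on the rack-side tile at (235,390), about 3 mm off by the cap. The gripper is over the beaker at (625,220), so I'll descend.

servo_tool([
  [0.1, 0, 2, 0, 0, 0, -1],
  [0.1, -0.05, 5, 0, 0, 0, -1],
  [0.1, -0.05, 9, 0, 0, 0, -1],
  [0.1, -0.05, 12, 0, 0, 0, -1],
  [0.1, -0.05, 14.5, 0, 0, 0, -1],
  [0.1, -0.05, 15.4, 0, 0, 0, -1],
  [0.1, -0.05, 15.4, 0, 0, 0, -1],
  [0.1, -0.05, 15.4, 0, 0, 0, 1],
  [0.1, -0.05, 15.4, 0, 0, 0, 1],
  [0.1, -0.05, 15.4, 0, 0, 0, 1],
  [0.1, -0.05, 15.4, 0, 0, 0, 1],
  [0.1, -0.05, 15.4, 0, 0, 0, 1],
  [0.1, -0.05, 15.4, 0, 0, 0, 1],
  [0.1, -0.05, 15.4, 0, 0, 0, 1],
], force=12)

```text
time_s: 24.3
ee_pos: [0.3502, 0.3005, 0.0474]
orientation: [-2.125, -2.311, -0.002]
force: [-0.1, -0.4, 5.5]
opening: 0.0595
```

```bash
python3 - <<'E'
from h import *
go((.350,.3,.14,5),(.6155,.069,.14,5))
E
```

```text
t 24.3 tcp [0.3502 0.3005 0.0474] jaw 4.81 open 0.0595 F [-0.1 -0.4  5.5] q6 0.38
[-0.03 -0.03 -9.26] [-0.    -0.003 -0.003] jaw 5
[-25.27  24.49  -9.34] [-0.    -0.003 -0.003] jaw 5
```

servo_tool([
  [0, 0, -1, 0, 0, 0, 1],
  [0, 0, -3.5, 0, 0, 0, 1],
  [0, 0, -6.5, 0, 0, 0, 1],
  [-0.8, 0.8, -9, 0, 0, 0, 1],
  [-2.5, 2.5, -9.3, 0, 0, 0, 1],
  [-5, 5, -9.3, 0, 0, 0, 1],
  [-8, 7.8, -9.3, 0, 0, 0, 1],
  [-11, 10.7, -9.3, 0, 0, 0, 1],
  [-14, 13.6, -9.3, 0, 0, 0, 1],
  [-17, 16.5, -9.3, 0, 0, 0, 1],
  [-20, 19.4, -9.3, 0, 0, 0, 1],
  [-22.5, 21.9, -9.3, 0, 0, 0, 1],
  [-24.3, 23.6, -9.3, 0, 0, 0, 1],
  [-25.2, 24.4, -9.3, 0, 0, 0, 1],
  [-25.2, 24.5, -9.3, 0, 0, 0, 1],
  [-25.2, 24.5, -9.3, 0, 0, 0, 1],
  [-25.2, 24.5, -9.3, 0, 0, 0, 1],
])

```text
time_s: 26.0
ee_pos: [0.6138, 0.071, 0.1395]
orientation: [-2.122, -2.311, -0.0]
force: [0.5, 0.7, -0.7]
opening: 0.0599
```

```bash
python3 - <<'E'
from h import *
go((.6157,.0695,.0556,5))
E
```

```text
t 26.0 tcp [0.6138 0.071  0.1395] jaw 4.89 open 0.0599 F [ 0.5  0.7 -0.7] q6 -0.15
[-0.2   0.2   8.38] [-0.003 -0.003 -0.002] jaw 5
```

servo_tool([
  [-0.1, 0.1, 1.5, 0, 0, 0, 1],
  [-0.2, 0.2, 3.5, 0, 0, 0, 1],
  [-0.2, 0.2, 5.5, 0, 0, 0, 1],
  [-0.2, 0.2, 7, 0, 0, 0, 1],
  [-0.2, 0.2, 8, 0, 0, 0, 1],
  [-0.2, 0.2, 8.3, 0, 0, 0, 1],
  [-0.2, 0.2, 8.4, 0, 0, 0, 1],
  [-0.2, 0.2, 8.4, 0, 0, 0, 1],
])

```text
time_s: 26.8
ee_pos: [0.6161, 0.0695, 0.0558]
orientation: [-2.122, -2.312, -0.002]
force: [1.0, 0.5, -0.9]
opening: 0.06
```

```bash
python3 - <<'E'
from h import *
go((.6157,.0695,.0556,5))
E
```

```text
t 26.8 tcp [0.6161 0.0695 0.0558] jaw 4.9 open 0.06 F [ 1.   0.5 -0.9] q6 -0.16
[-0.   -0.04  0.02] [-0.002 -0.003 -0.002] jaw 5
```

servo_tool([
  [0, 0, 0.03, 0, 0, 0, 0.3],
  [0, 0, 0.03, 0, 0, 0, -0.3],
  [0, 0, 0.03, 0, 0, 0, -1],
  [0, 0, 0.03, 0, 0, 0, -1],
  [0, 0, 0.03, 0, 0, 0, -1],
  [0, 0, -1, 0, 0, 0, -1],
  [0, 0, -4, 0, 0, 0, -1],
  [0, 0, -8, 0, 0, 0, -1],
  [0, 0, -12, 0, 0, 0, -1],
  [0, 0, -16, 0, 0, 0, -1],
  [4, -3, -18, 0, 0, 0, -1],
  [8, -6, -18, 0, 0, 0, -1],
  [12, -9, -18, 0, 0, 0, -1],
  [16, -12, -18, 0, 0, 0, -1],
  [20, -15, -18, 0, 0, 0, -1],
  [24, -18, -18, 0, 0, 0, -1],
  [28, -20, -18, 0, 0, 0, -1],
  [32, -22, -18, 0, 0, 0, -1],
  [32, -22, -18, 0, 0, 0, -1],
  [32, -22, -18, 0, 0, 0, -1],
])

```text
time_s: 28.8
ee_pos: [0.3692, 0.3698, 0.2378]
orientation: [-2.119, -2.316, -0.003]
force: [-0.4, 0.4, 0.2]
opening: 0.087
```

```bash
python3 - <<'E'
from meas import *
for n in("top","scene"):
    p,d=bot.capture(n); cv2.imwrite(f"pics/{n}8.png",p[...,::-1]); p=p.astype(int)
    P=cloud(n,d); X,Y,Z=P[...,0],P[...,1],P[...,2]
    def box(x,y,r): return (abs(X-x)<r)&(abs(Y-y)<r)&(d>0)
    def t(nm,m,z):
        try: print(n,nm,rect(n,m,z))
        except Exception as e: print(n,nm,"none")
    t("lid",box(.626,-.063,.06)&(Z>.085)&(Z<.104),.094); t("knob",box(.626,-.063,.06)&(Z>.114)&(Z<.14),.124)
    t("cap",box(.633,-.191,.06)&(p.max(-1)<75)&(Z>.07),.094)
    t("amber",box(.633,-.191,.05)&((p[...,0]-p[...,2])>40),.038)
    t("beaker",box(.6155,.069,.06)&(Z>.066)&(Z<.1),.078)
    t("cup",box(.417,.181,.05)&(Z>.038)&(Z<.06),.046)
    t("case",box(.436,-.066,.06)&(Z>.017)&(p.min(-1)>165),.022)
go()
E
```

```text
top lid {'c': (624.6, -63.9), 's': (68.8, 67.7), 'ang': 18.7, 'circ': (624.1, -63.5, 46.6)}
top knob {'c': (623.3, -63.5), 's': (15.4, 16.0), 'ang': -0.8, 'circ': (623.3, -63.5, 9.5)}
top cap {'c': (630.3, -188.0), 's': (26.0, 29.9), 'ang': -0.8, 'circ': (629.6, -189.3, 15.7)}
top amber {'c': (627.6, -189.7), 's': (40.6, 45.1), 'ang': -0.8, 'circ': (630.9, -189.7, 26.1)}
top beaker {'c': (613.1, 71.3), 's': (61.7, 58.2), 'ang': 27.0, 'circ': (612.2, 72.4, 32.0)}
top cup {'c': (417.2, 183.0), 's': (49.7, 49.1), 'ang': 18.1, 'circ': (417.9, 182.2, 25.8)}
top case {'c': (436.2, -65.7), 's': (50.1, 84.0), 'ang': -5.6, 'circ': (435.8, -65.6, 46.6)}
scene lid {'c': (629.7, -66.8), 's': (75.7, 70.6), 'ang': 19.0, 'circ': (628.9, -67.4, 48.4)}
scene knob {'c': (633.5, -67.7), 's': (14.4, 29.4), 'ang': -10.0, 'circ': (633.7, -66.4, 15.0)}
scene cap {'c': (644.9, -194.0), 's': (28.5, 45.9), 'ang': -5.3, 'circ': (644.9, -194.3, 23.1)}
scene amber {'c': (635.1, -193.1), 's': (45.4, 91.3), 'ang': -4.9, 'circ': (634.3, -191.3, 48.3)}
scene beaker {'c': (622.5, 67.4), 's': (56.4, 71.1), 'ang': -13.7, 'circ': (622.3, 65.7, 37.0)}
scene cup {'c': (423.8, 178.7), 's': (47.9, 58.2), 'ang': -26.8, 'circ': (424.5, 179.6, 30.4)}
scene case {'c': (437.4, -69.2), 's': (51.3, 86.8), 'ang': -5.6, 'circ': (437.7, -69.1, 49.3)}
t 28.9 tcp [0.3704 0.3685 0.2375] jaw 4.87 open 0.087 F [ 0.  -0.2  0.2] q6 0.48
```

View pics/top8.png

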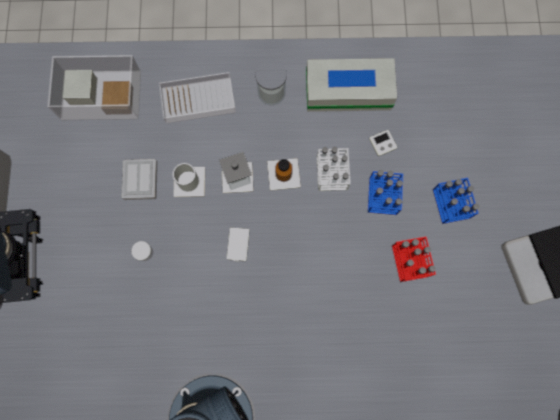

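View pics/scene8.png

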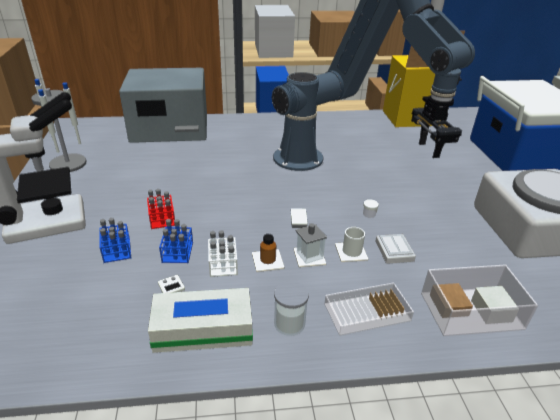

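All three pieces stand on their tiles: bottle at (283,171), lidded jar at (235,168) and beaker at (186,178) in the top view. The cup and case are unmoved and the gripper is clear, so I'll hand the job in.

```bash
python3 -c "
from cell import bot
print(bot.finish_job())"
```

```text
the job is handed in; nothing more can be done
None
```

I set out the staining row and handed the job in at about 29 s of the 102 s allowed; no verdict was reported. The jar went on the middle tile first, then the lid on the jar. After that the bottle went on tile_b, next to the white rack, and the beaker on tile_a.

**Placing:** in the last top-camera check the lid was within about 1.5 mm of the jar, square to within 0.5° and seated at z 0.094. After I placed it, the jar was about 1.5 mm off its tile centre. The beaker was about 2–3 mm off and the bottle about 2–3 mm off.

**Left alone:** the sample cup and slide case had not moved by more than 1 mm in the top view, and the gripper was clear of everything.

**Disagreement:** the two cameras differ by about 2–3 mm on the tiles, so I aimed at the average of the two. The scene view also overstates the tall things because their sides show, so its rim and cap figures are up to about 12 mm off. I judged the placings by the top view and by the arm's measured release positions, which were within 1 mm of the targets.

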